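# Pack the finished sensor head and hasp the transport case

## Task

Pack the finished sensor head, the one with the white cage over its black dome, into the transport case: swing the hasp fully off the catch so that it leans back clear of the lid, open the lid until it stands upright or beyond and let go of it, and set the sensor down gently and upright in the empty bay. With the sensor released, shut the lid fully and swing the hasp back over the catch until it lies flat on the lid. Leave the bare sensor, the jar in the other bay and everything else on the bench where they are.

Things in the scene. Friction and masses are not known exactly. Their poses are not given: they have to be found in the camera images.
- case: Grey plastic case fixed to the bench, 160 (x) x 280 (y) x 95 mm high without lid, walls 6 mm. Origin: centre of its underside; x from its front wall (hasp side, facing the robot) to its rear wall (lid hinge), y to the left as the robot sees it, z up. A 6 mm divider at y = 0, top at 70 mm, splits it into a left bay (+y, holds the jar) and an empty right bay (-y).
- bay (a point): Centre of the foam floor of the empty right bay: case frame (0, -68.5, 10) mm. The bay is 148 (x) x 131 (y) mm inside; its walls rise 85 mm above the foam.
- lid (a joint): Lid angle, rad: 0 shut, grows as the front edge rises, stop at 1.85. A stiff hinge: it stays where it is left. The lid is 160 x 280 x 8 mm, 0.25 kg, its underside at 95 mm and its top at 103 mm above the bench when shut. Needs about 0.5 Nm to open.
- lid_hinge (a point): Middle of the lid's hinge axis, which runs along the case's y; case frame (80, 0, 95) mm.
- lid_grip (a point): Centre of the blue grip barrel at the left front of the lid: 12 mm thick, 44 mm long along the case's y (pinch its ends), on a black web 28 mm wide (y). Shut: case frame (-55, 70, 125) mm, 22 mm above the lid's top. Moves with the lid, 135 mm out from the hinge and 30 mm above it.
- hasp (a joint): Hasp angle, rad: 0 lies flat on the lid over the catch, 1.57 stands upright, stop at 1.95 leaning back off the lid towards the robot's side of the case. It stays where it is left; about 0.06 Nm turns it.
- hasp_hinge (a point): Middle of the hasp's hinge axis, along the case's y, on the front wall right of centre; case frame (-86, -70, 105) mm.
- hasp_grip (a point): Centre of the red grip barrel at the hasp's free end: 12 mm thick, 40 mm long along the case's y (pinch its ends), on a steel web 26 mm wide (y). The hasp is a steel strap 28 mm wide, 56 mm long, 3 mm thick with a slot. At angle 0: case frame (-34, -70, 125) mm. Moves with the hasp, 52 mm out from its hinge and 20 mm above it.
- catch (a point): Top of the brass staple (catch) on the lid, 16 mm long, that stands up through the hasp's slot; moves with the lid. Case frame (-58, -70, 114) mm when shut.
- sensor: Finished sensor head, loose, 0.14 kg: steel base 52 mm diameter, 20 mm high; brass step 47 mm diameter up to 24 mm; above it a white round cage 44 mm diameter (solid to the grip) from 24 to 53 mm, narrowing to its top at 66 mm, black dome inside. Origin: centre of the underside, z up.
- bare_sensor: Unfinished sensor head, loose: the same 52 mm steel base, green circuit disc and bare black dome without a cage, 57 mm high. Not to be moved. Origin: centre of the underside.
- jar: Amber glass jar with white cap, loose, 44 mm diameter, 50 mm high, standing in the case's left bay. Not to be moved. Origin: centre of the underside.
- foil_dish: Low open aluminium dish, 70 mm diameter, 28 mm high, loose bystander. Origin: centre of the underside.
- swab_cup: Small aluminium cup with white swab sticks, 68 mm diameter, 80 mm high over the sticks, loose bystander. Origin: centre of the underside.
- tape_tin: Flat green round tin, 68 mm diameter, 20 mm high, loose bystander. Origin: centre of the underside.
- driver: Screwdriver with orange handle lying on the bench, about 200 mm long, loose bystander. Origin: under its middle, x towards the tip.
- wash_bottle: White bottle with blue cap, 54 mm diameter, 130 mm high, loose bystander. Origin: centre of the underside.
Mind the look-alikes: they are no part of the job. What is shaped like the sensor but purple is not meant.

How it is judged (in metres and radians):
On the way, in this order (a step that is already met when the one before it is completed fails the run):
1. the hasp is swung off the catch (hasp angle above 1.5 rad) with the lid still shut (value of joint hasp above 1.5 rad and value of joint lid below 0.1 rad), for 0.2 s.
2. the lid stands open (above 1.35 rad) untouched by the robot (value of joint lid above 1.35 rad and contact force between each of the arm, the fingers and lid below 0.3 N), for 0.2 s.
3. the sensor stands upright and released on the floor of the right bay (y of sensor in the frame of case between -0.12 and -0.02 m and x of sensor in the frame of case between -0.06 and 0.06 m and z of sensor in the frame of case below 0.016 m and angle between sensor's own z axis and vertical below 0.15 rad and contact force between the fingers and sensor below 0.1 N and linear speed of sensor below 0.03 m/s), for 0.2 s.
4. the lid is fully shut (below 0.04 rad) with the hasp still off (value of joint lid below 0.04 rad and value of joint hasp above 1.2 rad), for 0.2 s.
5. the hasp lies over the catch (below 0.12 rad) (value of joint hasp below 0.12 rad and value of joint lid below 0.04 rad), for 0.2 s.
At the end, for the whole second after the job is handed in: The lid is shut (below 0.04 rad), the hasp lies over the catch (below 0.12 rad), and the finished sensor is at rest inside the right bay, on its floor (underside within 6 mm of the foam) and upright (within 0.15 rad) (all of step 5 and y of sensor in the frame of case between -0.12 and -0.02 m and x of sensor in the frame of case between -0.06 and 0.06 m and z of sensor in the frame of case below 0.016 m and angle between sensor's own z axis and vertical below 0.15 rad and linear speed of sensor below 0.02 m/s and velocity of joint hasp between -0.05 and 0.05 rad/s and velocity of joint lid between -0.05 and 0.05 rad/s); the robot touches nothing.
It fails at once if the lid is off its seat (above 0.1 rad) while the hasp is not clear of it (below 1.2 rad) (value of joint lid above 0.1 rad and value of joint hasp below 1.2 rad).
It fails at once if the sensor is dropped: it falls free of the fingers faster than 0.5 m/s (more than about 15 mm) (contact force between the fingers and sensor below 0.1 N and linear speed of sensor above 0.5 m/s).
It fails at once if the sensor is pressed hard into the case (over 60 N) (contact force between sensor and case above 60 N).
It fails at once if a bystander is moved by more than 20 mm, or the jar by more than 20 mm in its bay (distance of any of bare_sensor, foil_dish, swab_cup, tape_tin, driver, wash_bottle, jar from where it was at the start of the episode above 0.02 m).
It also fails if it takes over 72 s, if anything falls off the work surface, if the arm or the gripper's body presses on something with over 40 N, if the wrist force passes 120 N, or if a joint passes its speed limit or range.

## Robot

A 6-joint arm with a two-finger parallel gripper is mounted at the origin on the work surface. World frame = base frame: x ahead of the robot, y to its left, z up, the work surface at z = 0. Lengths are in m, angles in degrees, forces in N, time in s.
With the tool pointing down it reaches from about 0.25 to 0.725 m from the base axis. Payload 9.7 kg.
Tool frame: the origin (TCP) lies at the very end of the fingers, on their centre line; the grasp point (between the pads) lies 19 mm behind it; z points along the fingers, y is the direction in which the jaws open and shut (so a half turn about z gives the same grasp; the last joint's range is limited). The gripper opens to 85 mm and grips with 20 to 120 N. Pads are 22 mm wide; open, the fingers measure 114 mm over their backs; the gripper's body (76 mm by 85 mm) begins 54 mm behind the grasp point. The pads swing forward as they close: fully open they stand 13 mm farther back than shut.
Start: joints at [70.245, 4.979, 10.078, 95.1, 0, 90], TCP at [0.186, 0.518, 0.231] pointing down, gripper open.
Joint ranges: [-179.16, 179.16], [-48.56, 103.87], [-65.8, 70.77], [-126.05, 130.52], [-82.76, 87.17], [-180, 180]. Speed limits (degrees/s): [127.2, 127.2, 147.25, 180, 180, 180].

## Interface

Orientations are given as [roll, pitch, yaw] about the fixed x, y, z axes, in that order (R = Rz(yaw) Ry(pitch) Rx(roll)).
In Python, from workcell import bot gives the robot as it stands.
- The arm moves only by the shell command python3 -m pendant 'ROWS' [FORCE]. ROWS is JSON, a list that holds one entry, the list of rows, each a list of 7 numbers: the shift along the tool's x, y, z in cm, then the turn, a rotation vector about the tool's x, y, z in rad, then the opening in per cent of the stroke, from 0 (shut) to 100 (fully open). In form: [[[dx, dy, dz, ax, ay, az, gripper], ...]]. A call has 1 to 5 rows; each row shifts and turns the pose as measured when the row begins, along the tool's axes as they then stand; what a row does not reach is not made up. A row lasts 1/12 s, in which the tool goes at most 41.7 mm and 7.16 degrees, less where a joint would pass 70% of its speed; a pose out of reach is approached as far as the arm can. A call with a gripper value outside its range is refused whole. The fingers move at their own pace and stop on an object; FORCE is the grip in N (left out, the last holds). Time passes only in rows, so rows that do not move let the fingers close. It gives the time, the measured TCP pose, the force and the opening at its end, in the units of the state.
- bot.get_obs(): the state, without advancing time (a new reading comes with each control period).
- bot.camera(name): name is "scene" or "top"; returns the picture (384x512x3 uint8, red, green, blue); there is no depth.
- bot.get_calibration(name): a dict with "intrinsics" (3x3 intrinsics, pixels), "pose" (4x4, takes a point from camera to world coordinates). Camera axes: x right, y down, z forward; pixel columns grow to the right and rows downward; lengths in m; the calibration is good to about 2 mm. A picture is of the moment at which its call begins. get_calibration takes no time and is no camera call.
- bot.job_done(): hands the job in, once; it reports no verdict.
Trained networks look in the newest picture that a camera, given by its name, has taken for a name from the list of things; names that differ only in an ending like _2 or _b are one class to them, and where a whole thing is asked for, a point or a joint stands for the part that bears it (a point fixed in the world has none). Each returns a list of dicts, best first, with "confidence" (0 to 1); they miss things now and then, are a little off and sometimes report something else, mostly with a low value. They report only what shows in the picture. A call takes as long as a camera call. They do not tell look-alikes from the thing itself.
- bot.masks_of(camera, thing): "pixels" (384x512 bool, what is visible of it) and "extent" ([left, top, right, bottom] in pixels, round what is visible of it).
- bot.mark_of(camera, thing): "uv" ([column, row] in pixels: a listed point, or the origin of a listed thing).
The state is a dict: "time": time; "q": joint angles; "qd": joint speeds; "joint_efforts": joint torques, N m; "ee_pos": TCP position; "tcp_rot": TCP orientation; "wrist_force": force on the tool from outside, world axes, zero at the start; "torque": the same for the moment, N m; "opening": finger opening in m.
Only numpy, scipy, OpenCV 4.12 (cv2) and the standard library are available. Lean on these libraries where they do the work, as an engineer would, in place of code of your own. Each camera call takes 0.05 s, during which the arm holds its last target. There are 200 camera calls.

## Working session

There is one attempt and no reset: what is moved stays moved. The work goes in short steps, Python scripts to look and compute and a shell command to move; the robot and the scene stay as the last step left them, time stands still between calls to the robot, and variables do not carry over. Pictures are saved under pics/ and viewed, about 8 in all and at most 12, crops included, and the job is handed in when it is done.

```bash
ls; mkdir -p pics
python3 - <<'E'
from workcell import bot
import cv2
o=bot.get_obs();print({k:o[k] for k in('time','ee_pos','tcp_rot','opening','wrist_force')})
for c in('scene','top'):
    im=bot.camera(c);cv2.imwrite(f'pics/{c}0.png',cv2.resize(im[:,:,::-1],(768,576)))
    k=bot.get_calibration(c);print(c,k['intrinsics'],k['pose'])
    for t in('case','bay','lid_hinge','lid_grip','hasp_hinge','hasp_grip','catch','sensor','bare_sensor','jar','wash_bottle','swab_cup'):
        print(c,t,[(m['uv'],round(m['confidence'],2)) for m in bot.mark_of(c,t)])
E
```

```text
pics
{'time': 0.0, 'ee_pos': array([0.18581324, 0.5174132 , 0.23058529]), 'tcp_rot': array([-1.79924571e+02, -1.26838781e-03,  1.60245829e+02]), 'opening': 0.0852375887454904, 'wrist_force': array([-0.13976986,  0.07830561, -0.29801426])}
scene [[385.66661437   0.         251.79662625]
 [  0.         385.66661437 192.7087208 ]
 [  0.           0.           1.        ]] [[-0.22500167  0.70678473 -0.67069337  1.24130022]
 [ 0.97432699  0.15768216 -0.16069617  0.2431633 ]
 [-0.00782122 -0.68963155 -0.72411819  0.88278676]
 [ 0.          0.          0.          1.        ]]
scene case [([217.1, 229.3], 0.68), ([242.6, 182.6], 0.63)]
scene bay [([217.2, 224.7], 0.67)]
scene lid_hinge [([218.6, 227.1], 0.87)]
scene lid_grip [([240.3, 180.3], 0.85), ([218.0, 226.2], 0.71), ([294.4, 185.4], 0.35)]
scene hasp_hinge [([193.2, 182.9], 0.57)]
scene hasp_grip [([188.1, 188.9], 0.56)]
scene catch [([188.9, 187.7], 0.65)]
scene sensor [([124.1, 170.4], 0.84), ([171.2, 158.3], 0.67), ([158.0, 177.9], 0.57), ([192.6, 171.4], 0.54), ([138.5, 157.5], 0.51)]
scene bare_sensor [([126.2, 209.0], 0.77)]
sc
[... 418 characters left out ...]
.          0.          1.        ]]
top case [([285.0, 163.3], 0.87)]
top bay []
top lid_hinge [([277.0, 140.3], 0.77), ([284.6, 166.5], 0.51), ([170.6, 217.2], 0.16)]
top lid_grip [([275.0, 184.9], 0.9), ([146.3, 177.9], 0.2)]
top hasp_hinge []
top hasp_grip [([307.0, 167.8], 0.61)]
top catch [([225.5, 223.4], 0.33)]
top sensor [([382.4, 232.2], 0.7), ([323.9, 218.7], 0.61), ([354.4, 210.3], 0.58), ([350.8, 235.7], 0.55), ([383.1, 207.9], 0.47), ([314.7, 174.0], 0.27)]
top bare_sensor [([361.9, 167.9], 0.55)]
top jar []
top wash_bottle [([146.8, 175.7], 0.77), ([284.0, 163.9], 0.49), ([309.3, 174.4], 0.24)]
top swab_cup [([223.9, 225.2], 0.86), ([171.4, 217.0], 0.6), ([273.1, 186.4], 0.59)]
```

View pics/scene0.png

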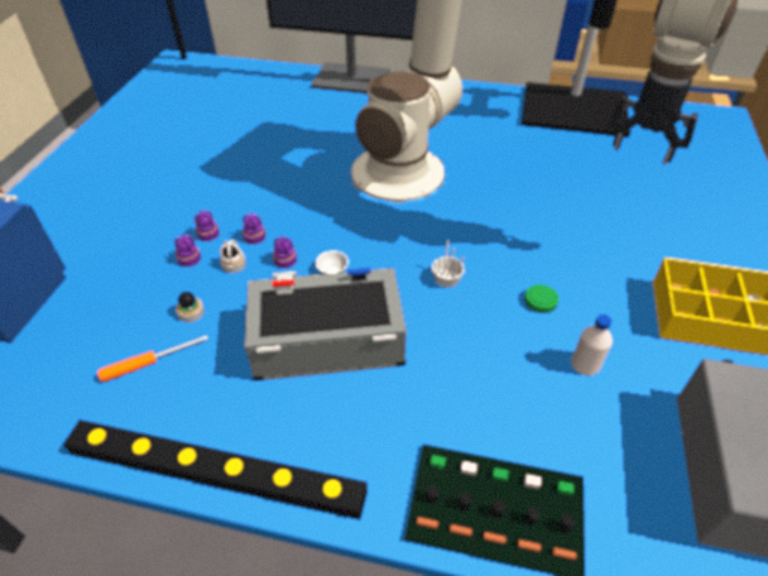

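View pics/top0.png

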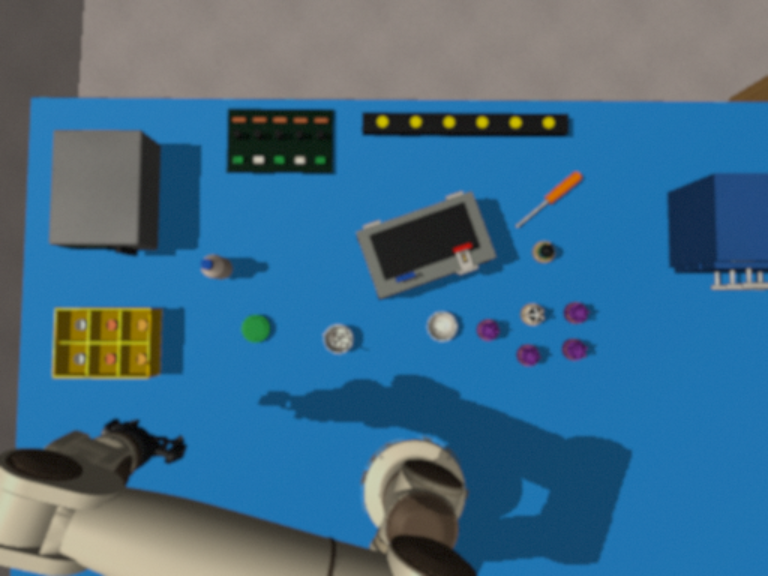

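The scene view shows the caged sensor at (154,170) native pixels, or (355,210) in top. Around it are four purple look-alikes and the bare sensor, at scene (126,204). The case has its hasp shut, with the red grip at top (308,165) and the blue grip at (270,185).

Things that could be taken for the sensor (scene px): purple at (137,150), (124,166), (169,152) and (190,167), and the bare black dome at (126,204). I choose the white cage at (154,170) and will check it in a close crop.

```bash
cat > h.py <<'E'
from workcell import bot
import numpy as np, cv2
from scipy.spatial.transform import Rotation as R
def ray(c,uv,z):
    k=bot.get_calibration(c);P=np.array(k['pose']);d=P[:3,:3]@np.linalg.inv(k['intrinsics'])@np.array([*uv,1.])
    return P[:3,3]+d*(z-P[2,3])/d[2]
def proj(c,p):
    k=bot.get_calibration(c);P=np.array(k['pose']);q=np.array(k['intrinsics'])@P[:3,:3].T@(np.array(p)-P[:3,3]);return q[:2]/q[2]
def colour(im,lo,hi,box):
    m=cv2.inRange(cv2.cvtColor(im,cv2.COLOR_RGB2HSV),lo,hi);w=np.zeros_like(m);x0,y0,x1,y1=box;w[y0:y1,x0:x1]=m[y0:y1,x0:x1]
    v,u=np.nonzero(w);return np.array([u.mean(),v.mean()]),len(u)
def crop(im,box,s,name):
    x0,y0,x1,y1=box;cv2.imwrite(name,cv2.resize(im[y0:y1,x0:x1,::-1],None,fx=s,fy=s,interpolation=cv2.INTER_CUBIC))
E
python3 - <<'E'
from h import *
t=bot.camera('top');s=bot.camera('scene')
for n,lo,hi,bt,bs in(('blue',(108,150,60),(128,255,255),(260,178,285,190),(230,176,250,188)),('red',(0,140,90),(8,255,255),(295,155,320,175),(178,182,202,194))):
    for c,im,b in(('top',t,bt),('scene',s,bs)):
        try:
            u,k=colour(im,lo,hi,b);print(n,c,u,k,ray(c,u,.125).round(4))
        except Exception as e: print(n,c,e)
for c,im in(('top',t),('scene',s)):
    for m in bot.masks_of(c,'case')[:1]:
        pts=np.argwhere(m['pixels'])[:,::-1].astype(np.float32)
        if c=='top':
            W=np.array([ray(c,p,.1)[:2] for p in pts],np.float32);print('case rect',cv2.minAreaRect(W),m['confidence'])
    for m in bot.masks_of(c,'sensor'):
        e=m['extent'];uv=((e[0]+e[2])/2,(e[1]+e[3])/2);print(c,'sensor',np.round(e),round(m['confidence'],2),ray(c,uv,.033).round(3))
    for m in bot.masks_of(c,'bare_sensor')[:1]:
        e=m['extent'];uv=((e[0]+e[2])/2,(e[1]+e[3])/2);print(c,'bare',ray(c,uv,.028).round(3))
a=cv2.resize(t[140:250,230:400],(748,484),interpolation=cv2.INTER_CUBIC)
cv2.imwrite('pics/c1.png',a[:,:,::-1])
b=cv2.resize(s[130:260,105:285],(760,548),interpolation=cv2.INTER_CUBIC);cv2.imwrite('pics/c2.png',b[:,:,::-1])
E
```

```text
blue top [270.13888889 184.        ] 36 [0.5035 0.0284 0.125 ]
blue scene [239.11764706 181.01960784] 51 [0.5032 0.0303 0.125 ]
red top [307.97916667 164.5625    ] 48 [ 0.569  -0.0975  0.125 ]
red scene [188.16326531 188.40816327] 49 [ 0.5616 -0.0993  0.125 ]Traceback (most recent call last):
  File "<stdin>", line 12, in <module>
  File "h.py", line 5, in ray
    k=bot.get_calibration(c);P=np.array(k['pose']);d=P[:3,:3]@np.linalg.inv(k['intrinsics'])@np.array([*uv,1.])
ValueError: time passes only in moves, steps and waits
```

```bash
python3 - <<'E'
import re
s=open('h.py').read()
s=s.replace("def ray","_C={}\ndef cal(c):\n    if c not in _C: _C[c]=bot.get_calibration(c)\n    return _C[c]\ndef ray",1).replace("k=bot.get_calibration(c)","k=cal(c)")
open('h.py','w').write(s)
E
python3 - <<'E'
from h import *
t=bot.camera('top');s=bot.camera('scene')
for c,im in(('top',t),('scene',s)):
    for m in bot.masks_of(c,'case')[:1]:
        pts=np.argwhere(m['pixels'])[:,::-1].astype(np.float32)
        W=np.array([ray(c,p,.1)[:2] for p in pts],np.float32);print(c,'case rect',cv2.minAreaRect(W),m['confidence'])
    for m in bot.masks_of(c,'sensor'):
        e=m['extent'];uv=((e[0]+e[2])/2,(e[1]+e[3])/2);print(c,'sensor',np.round(e),round(m['confidence'],2),ray(c,uv,.033).round(3))
    for m in bot.masks_of(c,'bare_sensor')[:1]:
        e=m['extent'];uv=((e[0]+e[2])/2,(e[1]+e[3])/2);print(c,'bare',ray(c,uv,.028).round(3))
a=cv2.resize(t[140:250,230:400],(748,484),interpolation=cv2.INTER_CUBIC)
b=cv2.resize(s[130:260,105:285],(748,540),interpolation=cv2.INTER_CUBIC)
cv2.imwrite('pics/c1.png',a[:,:,::-1]);cv2.imwrite('pics/c2.png',b[:,:,::-1])
E
```

```text
top case rect ((0.5749959945678711, -0.014754042029380798), (0.18001212179660797, 0.2838386595249176), 20.519180297851562) 0.66
top sensor [376. 203. 391. 215.] 0.77 [ 0.423 -0.379  0.033]
top sensor [345. 205. 361. 216.] 0.61 [ 0.417 -0.27   0.033]
top sensor [346. 231. 360. 246.] 0.46 [ 0.319 -0.268  0.033]
top sensor [315. 212. 332. 228.] 0.44 [ 0.383 -0.164  0.033]
top bare [ 0.569 -0.303  0.028]
scene case rect ((0.6046004295349121, -0.008921235799789429), (0.2439335584640503, 0.2850191593170166), 19.459821701049805) 0.84
scene sensor [114. 156. 134. 181.] 0.75 [ 0.44  -0.375  0.033]
scene sensor [166. 140. 178. 161.] 0.75 [ 0.318 -0.257  0.033]
scene sensor [181. 158. 194. 178.] 0.68 [ 0.39  -0.174  0.033]
scene sensor [146. 159. 164. 183.] 0.55 [ 0.429 -0.27   0.033]
scene sensor [127. 139. 143. 160.] 0.54 [ 0.342 -0.38   0.033]
scene sensor [178. 182. 196. 195.] 0.42 [ 0.48  -0.145  0.033]
scene sensor [162. 177. 272. 230.] 0.36 [ 0.52  -0.036  0.033]
scene bare [ 0.578 -0.31   0.028]
```

View pics/c1.png

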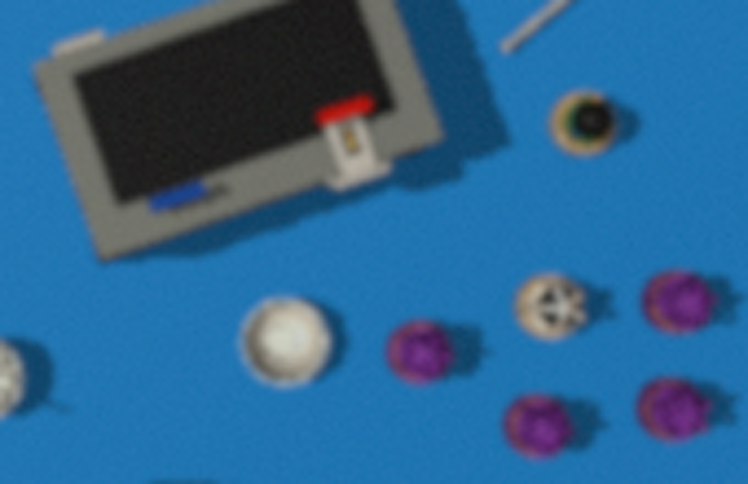

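View pics/c2.png

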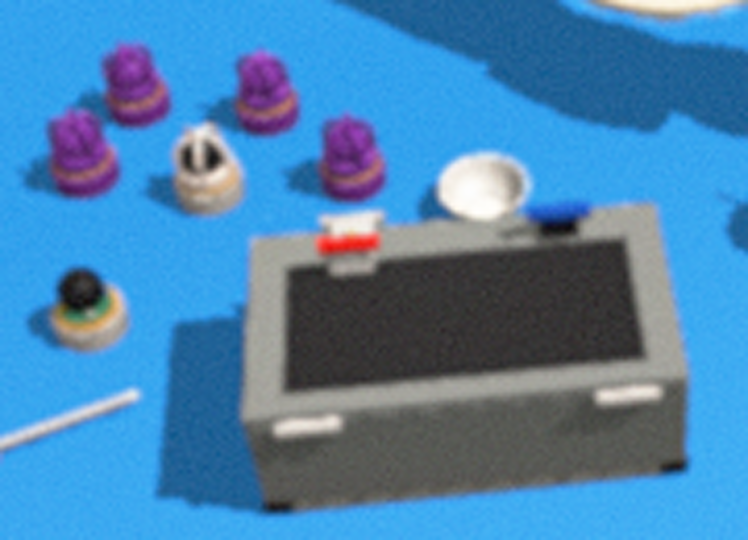

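The crops confirm the choice: the caged sensor is at top px (355,209.5), ringed by four purple ones. The case is yawed about 20° with the hasp flat over the catch. Next I'll fit the case and sensor poses and try one small row to learn joint 6's sign.

```bash
python3 -m pendant '[[[0,0,-2,0,0,0.12,100],[0,0,-1,0,0,0.12,100]]]' 20
python3 - <<'E'
from h import *
from scipy.optimize import least_squares
print(bot.get_obs()['q'].round(1) if hasattr(bot.get_obs()['q'],'round') else bot.get_obs()['q'])
# case: lid corners clicked in top crop (native px), grips in both
C=[((-.08,.14,.1),'top',(252.7,199.1)),((-.08,-.14,.1),'top',(330.5,170.7)),((.08,.14,.1),'top',(238,154.8)),
((-.08,-.14,.1),'scene',(105+250/4.156,130+240/4.156)),((-.08,.14,.1),'scene',(105+660/4.156,130+206/4.156)),((.08,.14,.1),'scene',(105+688/4.156,130+378/4.156)),((.08,-.14,.1),'scene',(105+243/4.156,130+415/4.156)),
((-.055,.07,.128),'top',(270.1,184)),((-.055,.07,.128),'scene',(239.1,181.0)),((-.034,-.07,.128),'top',(308,164.3)),((-.034,-.07,.128),'scene',(188.2,188.4))]
def W(p,q): c,s=np.cos(p[2]),np.sin(p[2]); return (p[0]+c*q[0]-s*q[1],p[1]+s*q[0]+c*q[1],q[2])
f=lambda p:np.ravel([proj(c,W(p,q))-u for q,c,u in C])
r=least_squares(f,[.575,-.015,.34],loss='soft_l1');print('case',r.x[:2].round(4),np.degrees(r.x[2]).round(2));print(f(r.x).reshape(-1,2).round(1).tolist())
# sensor: silhouette boxes from non-blue mask
for nm,prof,bt,bs in(('sensor',[(0,.026),(.02,.026),(.05,.022),(.066,.008)],(340,198,370,222),(143,155,166,185)),('bare',[(0,.026),(.02,.026),(.057,.008)],(348,155,376,180),(113,190,138,217))):
    D=[]
    for c,b in(('top',bt),('scene',bs)):
        im=bot.camera(c);hsv=cv2.cvtColor(im,cv2.COLOR_RGB2HSV);x0,y0,x1,y1=b
        m=(~((hsv[...,0]>95)&(hsv[...,0]<120)&(hsv[...,1]>130)))[y0:y1,x0:x1].astype(np.uint8)
        n,l,st,ce=cv2.connectedComponentsWithStats(m);k=1+st[1:,4].argmax();x,y,w,h,a=st[k];D.append((c,(x0+x,y0+y,x0+x+w-1,y0+y+h-1)))
    a=np.linspace(0,6.28,40)
    def g(p):
        o=[]
        for c,b in D:
            P=np.array([proj(c,(p[0]+rr*np.cos(t),p[1]+rr*np.sin(t),z)) for z,rr in prof for t in a]);o+=[P[:,0].min()-b[0],P[:,1].min()-b[1],P[:,0].max()-b[2],P[:,1].max()-b[3]]
        return o
    s=least_squares(g,[.42,-.27] if nm=='sensor' else [.57,-.305],diff_step=1e-3);print(nm,D,s.x.round(4),np.round(s.fun,1))
E
```

```text
time: 2.02
ee_pos: [0.1856, 0.5167, 0.2597]
tcp_rot: [-179.8, 0.1, 146.3]
wrist_force: [0.2, 1.0, 0.9]
opening: 0.0856
[ 70.2   5.8  14.2  98.6  -0.  103.9]
case [ 0.5771 -0.0182] 19.57
[[-0.2, -0.3], [-0.2, 0.8], [-1.1, -0.5], [-0.1, -0.6], [-1.4, -0.9], [0.0, 0.1], [-1.0, 1.5], [-0.2, 0.5], [-0.2, -1.1], [-0.5, 0.3], [0.3, 1.2]]
sensor [('top', (np.int32(347), np.int32(202), np.int32(363), np.int32(217))), ('scene', (np.int32(146), np.int32(159), np.int32(163), np.int32(181)))] [ 0.4185 -0.2807] [-0.5  0.5  0.7  0.1 -0.4  0.3  0.4  0.5]
bare [('top', (np.int32(354), np.int32(160), np.int32(369), np.int32(175))), ('scene', (np.int32(117), np.int32(195), np.int32(135), np.int32(214)))] [ 0.5719 -0.3091] [-0.2  0.   0.6 -0.2 -0.4 -1.1  0.8  1.1]
```

```bash
cat >> h.py <<'E'
CX,CY,CW=.5771,-.0182,np.radians(19.57)
def W(q): c,s=np.cos(CW),np.sin(CW); return np.array([CX+c*q[0]-s*q[1],CY+s*q[0]+c*q[1],q[2]])
def tocase(p): c,s=np.cos(CW),np.sin(CW); d=np.array(p)-[CX,CY,0]; return np.array([c*d[0]+s*d[1],-s*d[0]+c*d[1],d[2]])
def state():
    o=bot.get_obs();return np.array(o['ee_pos']),R.from_euler('xyz',o['tcp_rot'],degrees=True),o
def go(target,yaw=None):  # world target of TCP, tool down
    p,r,o=state();y=np.degrees(CW)+180 if yaw is None else yaw
    rv=(r.inv()*R.from_euler('xyz',[180,0,y],degrees=True)).as_rotvec()
    print('t',round(o['time'],2),'case',(tocase(p)*1000).round(1),'shift cm',(r.inv().apply(target-p)*100).round(2),'turn',rv.round(3),'q6',round(o['q'][5]),'F',np.round(o['wrist_force'],1),'open',round(o['opening']*1000,1))
E
python3 -m pendant '[[[0,0,0,0,0,-0.12,100],[0,0,0,0,0,-0.12,100],[0,0,0,0,0,-0.12,100],[0,0,0,0,0,-0.12,100]]]'
python3 -m pendant '[[[0,0,0,0,0,-0.12,100],[0,0,0,0,0,-0.12,100],[0,0,0,0,0,-0.12,100],[0,0,0,0,0,-0.09,100]]]'
python3 -c "
from h import *
go(W((-.034,-.07,.20)))"
```

```text
time: 2.55
ee_pos: [0.1854, 0.5162, 0.2538]
tcp_rot: [-179.5, -0.1, 175.6]
wrist_force: [0.3, 0.6, 0.2]
opening: 0.0851
time: 2.88
ee_pos: [0.1851, 0.5154, 0.2495]
tcp_rot: [-179.4, -0.5, -157.1]
wrist_force: [0.0, 0.2, -0.1]
opening: 0.0854
t 2.88 case [-190.7  634.   249.5] shift cm [-11.66 -71.13   5.57] turn [-0.011 -0.009  0.057] q6 47 F [ 0.   0.2 -0.1] open 85.4
```

```bash
python3 -m pendant '[[[-0.3,-2,0,0,0,0.01,100],[-0.65,-3.9,0,0,0,0.01,100],[-0.65,-3.9,0,0,0,0.01,100],[-0.65,-3.9,0,0,0,0.01,100],[-0.65,-3.9,0,0,0,0.01,100]]]' >/dev/null
python3 -m pendant '[[[-0.65,-3.9,0,0,0,0,100],[-0.65,-3.9,0,0,0,0,100],[-0.65,-3.9,0,0,0,0,100],[-0.65,-3.9,0,0,0,0,100],[-0.65,-3.9,0,0,0,0,100]]]' >/dev/null
python3 -m pendant '[[[-0.65,-3.9,0,0,0,0,100],[-0.65,-3.9,0,0,0,0,100],[-0.65,-3.9,0,0,0,0,100],[-0.65,-3.9,0,0,0,0,100],[-0.65,-3.9,0,0,0,0,100]]]'
python3 -c "
from h import *
go(W((-.034,-.07,.20)))"
```

```text
time: 4.13
ee_pos: [0.4946, 0.01, 0.2396]
tcp_rot: [-179.2, -1.2, -155.4]
wrist_force: [0.7, 1.6, 0.7]
opening: 0.0857
t 4.13 case [-68.2  54.2 239.6] shift cm [ -2.42 -12.61   4.09] turn [-0.016 -0.021  0.087] q6 -23 F [0.7 1.6 0.7] open 85.7
```

```bash
python3 -m pendant '[[[-0.6,-3.6,0.5,-0.008,-0.01,0.045,100],[-0.6,-3.6,0.8,-0.008,-0.01,0.045,100],[-0.6,-3,0.8,0,0,0,85],[-0.3,-1.8,1,0,0,0,85],[0,0,0.3,0,0,0,85]]]'
python3 - <<'E'
from h import *
im=bot.camera('scene');crop(im,(140,100,300,230),4.6,'pics/c3.png')
go(W((-.034,-.07,.14)))
E
```

```text
time: 4.55
ee_pos: [0.5626, -0.1065, 0.1991]
tcp_rot: [179.9, -0.2, -160.1]
wrist_force: [-0.1, 0.6, 0.1]
opening: 0.0725
t 4.6 case [-43.6 -77.  198.9] shift cm [-0.98  0.68  5.89] turn [ 0.003 -0.004  0.007] q6 -31 F [ 0.8 -0.6 -1.3] open 72.1
```

View pics/c3.png

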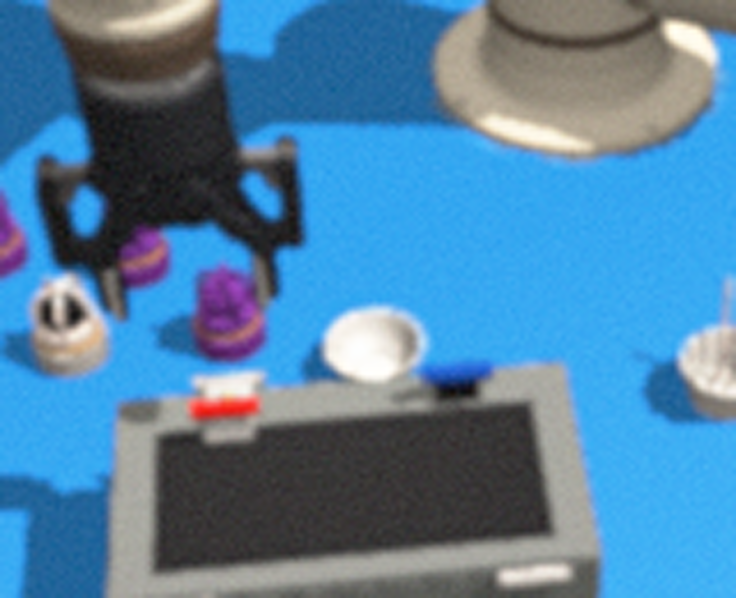

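The gripper hangs just in front of and above the red barrel (crop 224,405), which agrees with the numbers. I'm descending.

```bash
python3 -m pendant '[[[-0.5,0.35,2,0,0,0,80],[-0.5,0.33,2,0,0,0,80],[0,0,1.8,0,0,0,80],[0,0,0,0,0,0,80]]]'
python3 -c "
from h import *
go(W((-.034,-.07,.11)))"
```

```text
time: 4.93
ee_pos: [0.5672, -0.0929, 0.1386]
tcp_rot: [179.8, -0.3, -159.5]
wrist_force: [-0.8, 0.3, -0.9]
opening: 0.0684
t 4.93 case [-34.4 -67.1 138.6] shift cm [-0.04 -0.31  2.85] turn [ 0.004 -0.005  0.017] q6 -30 F [-0.8  0.3 -0.9] open 68.4
```

```bash
python3 -m pendant '[[[0,-0.2,1.3,0,0,0.015,70],[0,-0.1,1.3,0,0,0,60],[0,0,0.2,0,0,0,45],[0,0,0,0,0,0,25],[0,0,-0.05,0,0,0,15]]]' 25
python3 -m pendant '[[[0,0,-0.05,0,0,0,10],[0,0,-0.05,0,0,0,10],[0,0,-0.05,0,0,0,10],[0,0,-0.05,0,0,0,10]]]'
python3 -c "
from h import *
go(W((-.034,-.07,.11)))"
```

```text
time: 5.35
ee_pos: [0.5686, -0.096, 0.1134]
tcp_rot: [-179.7, -0.1, -159.9]
wrist_force: [-3.1, 0.1, -3.3]
opening: 0.0392
time: 5.68
ee_pos: [0.5672, -0.0966, 0.1157]
tcp_rot: [-179.6, -0.3, -159.8]
wrist_force: [-0.5, -3.9, -5.2]
opening: 0.0389
t 5.68 case [-35.6 -70.6 115.7] shift cm [-0.17  0.06  0.57] turn [-0.006 -0.005  0.011] q6 -30 F [-0.5 -3.9 -5.2] open 38.9
```

```bash
python3 -m pendant '[[[0.43,0,-0.87,0,0,0,10],[0.57,0,-0.79,0,0,0,10],[0.7,0,-0.67,0,0,0,10],[0.8,0,-0.54,0,0,0,10]]]'
python3 -c "
from h import *
p,r,o=state();c=tocase(p)*1000;dx,dz=c[0]+86,c[2]+11.5-105;print(np.hypot(dx,dz),np.degrees(np.arctan2(dz,dx))-21)
go(W((-.034,-.07,.11)))"
```

```text
time: 6.02
ee_pos: [0.5425, -0.1055, 0.1427]
tcp_rot: [-179.6, -0.6, -159.7]
wrist_force: [1.2, -4.9, -11.7]
opening: 0.0392
54.84507017359392 42.86380529652183
t 6.02 case [-61.8 -70.7 142.7] shift cm [-2.82  0.05  3.24] turn [-0.006 -0.011  0.014] q6 -31 F [  1.2  -4.9 -11.7] open 39.2
```

```bash
python3 -m pendant '[[[0.9,0,-0.35,0,0,0,10],[0.95,0,-0.2,0,0,0,10],[0.97,0,-0.05,0,0,0,10],[0.96,0,0.12,0,0,0,10],[0.92,0,0.3,0,0,0,10]]]'
python3 -c "
from h import *
p,r,o=state();c=tocase(p)*1000;dx,dz=c[0]+86,c[2]+11.5-105;print(np.hypot(dx,dz),np.degrees(np.arctan2(dz,dx))-21)
go(W((-.034,-.07,.11)))"
```

```text
time: 6.43
ee_pos: [0.4971, -0.122, 0.1475]
tcp_rot: [-179.6, -0.1, -159.5]
wrist_force: [5.1, -0.0, -5.5]
opening: 0.0392
59.17872379879766 93.0485877807066
t 6.43 case [-110.1  -71.   147.5] shift cm [-7.62  0.01  3.74] turn [-0.007 -0.002  0.016] q6 -34 F [ 5.1 -0.  -5.5] open 39.2
```

```bash
python3 -m pendant '[[[0.6,0,0.5,0,0,0,10],[0.3,0,0.3,0,0,0,10],[0,0,0,0,0,0,10]]]'
python3 -c "
from h import *
p,r,o=state();c=tocase(p)*1000;dx,dz=c[0]+86,c[2]+11.5-105;print(np.hypot(dx,dz),np.degrees(np.arctan2(dz,dx))-21)
go(W((-.034,-.07,.11)))"
python3 -m pendant '[[[0,0,0,0,0,0,30],[0,0,-0.2,0,0,0,50],[0,0,-0.5,0,0,0,60],[0,0,-2,0,0,0,70],[0,0,-3,0,0,0,80]]]'
python3 - <<'E'
from h import *
im=bot.camera('scene');crop(im,(140,100,300,230),4.6,'pics/c4.png')
go(W((-.055,.07,.16)))
E
```

```text
time: 6.68
ee_pos: [0.4874, -0.1255, 0.1423]
tcp_rot: [-179.5, 0.3, -159.5]
wrist_force: [10.0, 0.2, -13.0]
opening: 0.0391
59.749615902481956 104.27440808154545
t 6.68 case [-120.5  -71.1  142.3] shift cm [-8.63 -0.    3.27] turn [-0.009  0.005  0.016] q6 -35 F [ 10.    0.2 -13. ] open 39.1
time: 7.1
ee_pos: [0.4831, -0.1241, 0.1963]
tcp_rot: [-179.8, -0.1, -159.5]
wrist_force: [0.6, -0.9, 0.6]
opening: 0.0679
t 7.15 case [-122.7  -69.2  203.4] shift cm [-6.97 13.84  4.27] turn [-0.008  0.005  0.016] q6 -35 F [-2.8 -0.3  4.8] open 67.8
```

View pics/c4.png

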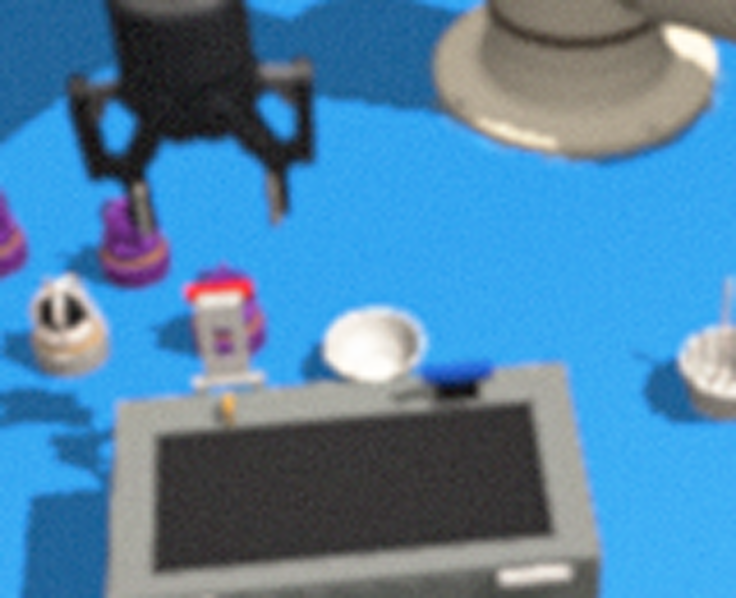

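The hasp stands up with its red grip at crop (218,290), and the brass catch is free. I'll check its angle by projection while moving over to the lid grip.

```bash
python3 - <<'E'
from h import *
im=bot.camera('scene')
print(colour(im,(0,140,90),(8,255,255),(175,155,205,195)))
for d in(85,90,95,100,105,110):
    a=np.radians(21.04+d);print(d,proj('scene',W((-.086+.0557*np.cos(a),-.07,.105+.0557*np.sin(a)))).round(1))
E
python3 -m pendant '[[[-1.5,2.8,0.2,0,0,0.015,80],[-1.5,2.8,0.2,0,0,0,80],[-1.5,2.8,0.7,0,0,0,80],[-1.5,2.8,1,0,0,0,80],[-1,2.6,1,0,0,0,80]]]'
python3 -c "
from h import *
go(W((-.055,.07,.11)))"
```

```text
(array([187.625, 162.625]), 8)
85 [187.1 164.8]
90 [187.1 164.1]
95 [187.2 163.6]
100 [187.3 163.2]
105 [187.4 162.9]
110 [187.6 162.8]
time: 7.62
ee_pos: [0.5067, 0.0292, 0.1742]
tcp_rot: [-179.3, 0.7, -160.9]
wrist_force: [-0.3, 0.1, 0.3]
opening: 0.0682
t 7.62 case [-50.5  68.2 174.2] shift cm [0.53 0.25 6.42] turn [-0.012  0.012 -0.009] q6 -16 F [-0.3  0.1  0.3] open 68.2
```

```bash
python3 -m pendant '[[[0.3,0.1,2,0,0,0,80],[0.2,0.1,2,0,0,0,75],[0,0,0,0,0,0,70]]]' >/dev/null
python3 -c "
from h import *
go(W((-.055,.07,.112)))"
```

```text
t 7.87 case [-54.   75.9 131.6] shift cm [ 0.12 -0.57  1.97] turn [-0.011  0.011 -0.001] q6 -15 F [-0.6  0.7 -0.5] open 59.8
```

```bash
python3 -m pendant '[[[0.1,-0.3,0.9,-0.01,0.01,0,70],[0,-0.3,0.8,0,0,0,60],[0,0,0.2,0,0,0,45],[0,0,-0.05,0,0,0,25],[0,0,-0.05,0,0,0,15]]]' 35
python3 -m pendant '[[[0,0,-0.08,0,0,0,10],[0,0,-0.08,0,0,0,10],[0,0,-0.08,0,0,0,10]]]'
python3 -c "
from h import *
go(W((-.055,.07,.112)))"
```

```text
time: 8.28
ee_pos: [0.5024, 0.0287, 0.1147]
tcp_rot: [179.8, 0.1, -160.5]
wrist_force: [1.1, 6.4, -4.0]
opening: 0.043
time: 8.53
ee_pos: [0.5029, 0.0289, 0.117]
tcp_rot: [179.6, 0.1, -160.6]
wrist_force: [-0.9, 5.1, -5.2]
opening: 0.043
t 8.53 case [-54.1  69.2 117. ] shift cm [0.09 0.08 0.5 ] turn [ 0.007  0.002 -0.002] q6 -16 F [-0.9  5.1 -5.2] open 43.0
```

```bash
python3 -m pendant '[[[-0.2,0,-0.9,0,0,0,10],[-0.35,0,-0.92,0,0,0,10],[-0.8,0,-1.76,0,0,0,10],[-1.05,0,-1.62,0,0,0,10]]]'
cat >> h.py <<'E'
def lid(off=10):
    p,r,o=state();c=tocase(p)*1000;dx,dz=80-c[0],c[2]+off-95;print('r',np.hypot(dx,dz).round(1),'th',(np.degrees(np.arctan2(dz,dx))-12.53).round(1));go(p)
E
python3 -c "
from h import *
lid()"
```

```text
time: 8.87
ee_pos: [0.5243, 0.0367, 0.1665]
tcp_rot: [179.1, -0.2, -160.7]
wrist_force: [1.2, 6.4, -8.3]
opening: 0.0427
r 138.0 th 23.6
t 8.87 case [-31.4  69.4 166.5] shift cm [0. 0. 0.] turn [ 0.015 -0.004 -0.004] q6 -16 F [ 1.2  6.4 -8.3] open 42.7
```

```bash
python3 -m pendant '[[[-1.27,0,-1.45,0,0,0,10],[-1.45,0,-1.27,0,0,0,10],[-1.62,0,-1.05,0,0,0,10],[-1.76,0,-0.82,0,0,0,10]]]'
python3 -c "
from h import *
lid()"
```

```text
time: 9.2
ee_pos: [0.5815, 0.0573, 0.2138]
tcp_rot: [178.6, -0.5, -160.8]
wrist_force: [-4.0, 4.7, -6.9]
opening: 0.0425
r 138.4 th 56.1
t 9.2 case [ 29.5  69.7 213.8] shift cm [0. 0. 0.] turn [ 0.024 -0.009 -0.006] q6 -14 F [-4.   4.7 -6.9] open 42.5
```

```bash
python3 -m pendant '[[[-1.84,0,-0.58,0.01,0,0,10],[-1.91,0,-0.33,0.01,0,0,10],[-1.92,0,-0.06,0,0,0,10],[-1.92,0,0.2,0,0,0,10]]]'
python3 -c "
from h import *
lid()"
```

```text
time: 9.53
ee_pos: [0.6536, 0.0831, 0.2227]
tcp_rot: [179.5, -0.9, -160.9]
wrist_force: [-6.0, 3.5, -3.1]
opening: 0.0428
r 140.2 th 88.2
t 9.53 case [106.   69.8 222.7] shift cm [0. 0. 0.] turn [ 0.009 -0.015 -0.008] q6 -12 F [-6.   3.5 -3.1] open 42.8
```

```bash
python3 -m pendant '[[[-1.4,0,0.35,0,0.01,0,10],[-0.5,0,0.15,0,0,0,10],[0,0,0,0,0,0,10]]]'
python3 -c "
from h import *
lid()"
python3 -m pendant '[[[0,0,0,0,0,0,30],[0,0,0,0,0,0,55],[0,0,-0.1,0,0,0,70],[0,0,-1,0,0,0,75],[0,0,-3,0,0,0,75]]]'
python3 -m pendant '[[[0,0,-4,0,0,0,75],[0,0,-4,0,0,0,75]]]'
python3 - <<'E'
from h import *
im=bot.camera('scene');crop(im,(140,80,300,230),4,'pics/c5.png')
print(colour(im,(108,150,60),(128,255,255),(240,120,310,215)))
for d in(75,80,85,90,95,100,105):
    a=np.radians(12.53+d);print(d,proj('scene',W((.08-.1383*np.cos(a),.07,.095+.1383*np.sin(a)))).round(1))
go(np.array([.4185,-.2807,.12]))
E
```

```text
time: 9.78
ee_pos: [0.6741, 0.0905, 0.2172]
tcp_rot: [179.3, -1.5, -160.9]
wrist_force: [-2.9, 3.1, 0.9]
opening: 0.042
r 140.5 th 97.3
t 9.78 case [127.8  69.9 217.2] shift cm [0. 0. 0.] turn [ 0.012 -0.027 -0.009] q6 -12 F [-2.9  3.1  0.9] open 42.0
time: 10.2
ee_pos: [0.6733, 0.0874, 0.2543]
tcp_rot: [179.3, -2.0, -161.1]
wrist_force: [0.8, -0.2, -0.0]
opening: 0.0642
time: 10.37
ee_pos: [0.675, 0.0859, 0.3239]
tcp_rot: [179.4, -2.0, -161.1]
wrist_force: [1.1, -0.5, 2.1]
opening: 0.064
(array([247.52941176, 200.11764706]), 102)
75 [242.4 186.1]
80 [242.9 189.7]
85 [243.5 193.8]
90 [244.  198.1]
95 [244.5 202.7]
100 [245.1 207.6]
105 [245.6 212.7]
t 10.42 case [128.4  65.  330.1] shift cm [ 35.71 -26.55  21.7 ] turn [ 0.009 -0.025 -0.012] q6 -12 F [-1.9  0.2  5.7] open 64.0
```

View pics/c5.png

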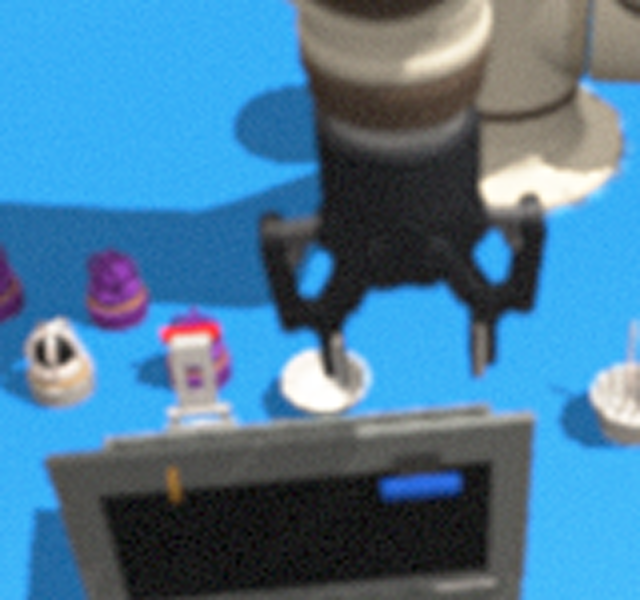

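The lid stands at about 95° with its blue grip at crop (420,486), the gripper is clear, and the hasp is still back. Now the sensor.

```bash
python3 -m pendant '[[[1.5,-1.1,0,0,-0.02,0,75],[3,-2.2,0,0,0,0,75],[3,-2.2,0,0,0,0,75],[3,-2.2,0,0,0,0,75],[3,-2.2,0,0,0,0,75]]]' >/dev/null
python3 -m pendant '[[[3,-2.2,0,0,0,0,75],[3,-2.2,0,0,0,0,75],[3,-2.2,1,0,0,0,75],[3,-2.2,2.5,0,0,0,75],[3,-2.2,3,0,0,0,75]]]' >/dev/null
python3 -m pendant '[[[3,-2.2,3,0,0,0,75],[1.5,-1.1,3,0,0,0,75],[0,0,3,0,0,0,75]]]'
python3 -c "
from h import *
go(np.array([.4185,-.2807,.1]))"
```

```text
time: 11.5
ee_pos: [0.4415, -0.2566, 0.1911]
tcp_rot: [-178.8, 1.1, -161.4]
wrist_force: [0.5, -0.2, -0.1]
opening: 0.064
t 11.5 case [-207.6 -179.2  191.1] shift cm [ 3.13 -1.36  9.08] turn [-0.021  0.019 -0.017] q6 -49 F [ 0.5 -0.2 -0.1] open 64.0
```

```bash
python3 -m pendant '[[[1.5,-0.7,2.8,-0.02,0.02,-0.015,75],[1.2,-0.5,2.8,0,0,0,75],[0.3,-0.1,2,0,0,0,75],[0,0,0.5,0,0,0,75]]]'
python3 - <<'E'
from h import *
go(np.array([.4185,-.2807,.021]))
im=bot.camera('scene');t=bot.camera('top');a=cv2.resize(im[110:210,100:210],(440,400));b=cv2.resize(t[160:260,310:400],(360,400))
cv2.imwrite('pics/c6.png',np.hstack([a,b])[:,:,::-1])
E
```

```text
time: 11.83
ee_pos: [0.4112, -0.2819, 0.1034]
tcp_rot: [-179.9, -0.2, -160.9]
wrist_force: [0.2, -0.1, -0.3]
opening: 0.0642
t 11.83 case [-244.6 -192.9  103.4] shift cm [-0.75 -0.11  8.24] turn [-0.002 -0.003 -0.008] q6 -53 F [ 0.2 -0.1 -0.3] open 64.2
```

View pics/c6.png

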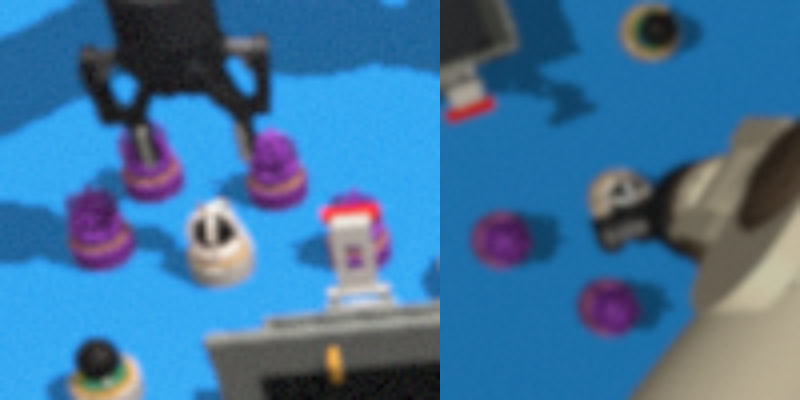

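The crop shows the gripper above and slightly robot-side of the white-caged sensor at (215,240), with the purple ones clear of the fingers. I'm correcting x and going down.

```bash
python3 -m pendant '[[[-0.4,-0.05,1.5,0,0,0,85],[-0.3,-0.05,2.4,0,0,0,85],[0,0,1.8,0,0,0,85],[0,0,0.1,0,0,0,85]]]'
python3 -c "
from h import *
go(np.array([.4185,-.2807,.021]))"
```

```text
time: 12.27
ee_pos: [0.4245, -0.2827, 0.0558]
tcp_rot: [-179.1, 0.4, -160.8]
wrist_force: [-0.5, -0.1, 0.2]
opening: 0.0724
t 12.27 case [-232.3 -198.1   55.8] shift cm [0.53 0.44 3.47] turn [-0.016  0.007 -0.006] q6 -53 F [-0.5 -0.1  0.2] open 72.4
```

```bash
python3 -m pendant '[[[0.3,0.3,1.3,-0.01,0,0,85],[0.15,0.1,1.4,0,0,0,85],[0,0,0.4,0,0,0,85],[0,0,0,0,0,0,85]]]'
python3 -c "
from h import *
go(np.array([.4185,-.2807,.021]))"
```

```text
time: 12.6
ee_pos: [0.4224, -0.2815, 0.0297]
tcp_rot: [-179.3, 0.7, -160.7]
wrist_force: [0.2, -0.6, 0.7]
opening: 0.0724
t 12.6 case [-234.  -196.3   29.7] shift cm [0.35 0.22 0.86] turn [-0.011  0.012 -0.004] q6 -53 F [ 0.2 -0.6  0.7] open 72.4
```

```bash
python3 -m pendant '[[[0.25,0.2,0.6,-0.01,0.01,0,80],[0,0,0.1,0,0,0,65],[0,0,-0.05,0,0,0,45],[0,0,-0.05,0,0,0,30],[0,0,-0.05,0,0,0,20]]]' 30
python3 -m pendant '[[[0,0,-0.05,0,0,0,20],[0,0,-0.05,0,0,0,20],[0,0,-0.05,0,0,0,20]]]'
python3 -c "
from h import *
go(np.array([.4185,-.2807,.021]))"
```

```text
time: 13.02
ee_pos: [0.4207, -0.2813, 0.0271]
tcp_rot: [-179.8, 0.2, -160.7]
wrist_force: [-0.3, -0.6, -0.9]
opening: 0.0432
time: 13.27
ee_pos: [0.4208, -0.2814, 0.0292]
tcp_rot: [-179.8, 0.2, -160.7]
wrist_force: [-0.1, 0.6, -1.2]
opening: 0.0431
t 13.27 case [-235.4 -195.6   29.2] shift cm [0.2  0.14 0.81] turn [-0.003  0.004 -0.004] q6 -53 F [-0.1  0.6 -1.2] open 43.1
```

```bash
python3 -m pendant '[[[0,0,-1,0,0,0,20],[0,0,-2.5,0,0,0,20],[0,0,-4,0,0,0,20],[0,0,-4,0,0,0,20],[0,0,-4,0,0,0,20]]]' 40
python3 -m pendant '[[[0,0,-3.5,0,0,0,20],[-1,0.5,-2,0,0,0,20],[-2,1,-0.5,0,0,0,20],[-2.5,1.35,-0.2,0,0,0,20],[-2.5,1.35,-0.1,0,0,0,20]]]'
python3 -c "
from h import *
go(W((0,-.0685,.20)))"
```

```text
time: 13.68
ee_pos: [0.4156, -0.2781, 0.1825]
tcp_rot: [179.4, -0.3, -160.7]
wrist_force: [1.3, -0.3, -1.1]
opening: 0.0427
time: 14.1
ee_pos: [0.478, -0.2144, 0.2648]
tcp_rot: [-179.7, 0.3, -161.1]
wrist_force: [0.8, -0.0, -0.9]
opening: 0.0432
t 14.1 case [-159.1 -151.6  264.8] shift cm [-15.78   8.53   6.53] turn [-0.005  0.005 -0.012] q6 -43 F [ 0.8 -0.  -0.9] open 43.2
```

```bash
python3 -m pendant '[[[-2.6,1.4,0.2,0,0,0,20],[-2.6,1.4,0.2,0,0,0,20],[-2.6,1.4,0.2,0,0,0,20],[-2.6,1.4,0.5,0,0,0,20],[-2.4,1.3,0.5,0,0,0,20]]]'
python3 -m pendant '[[[-1.2,0.6,0.5,0,0,0,20],[-0.3,0.2,0.5,0,0,0,20],[0,0,0.3,0,0,0,20]]]'
python3 -c "
from h import *
go(W((0,-.0685,.0365)))"
```

```text
time: 14.52
ee_pos: [0.5808, -0.1022, 0.2564]
tcp_rot: [-179.4, 0.7, -161.2]
wrist_force: [-0.7, -0.6, -0.6]
opening: 0.0429
time: 14.77
ee_pos: [0.5953, -0.0852, 0.243]
tcp_rot: [-179.5, 0.7, -160.9]
wrist_force: [-0.2, -0.3, -0.4]
opening: 0.0428
t 14.77 case [ -5.3 -69.2 243. ] shift cm [-0.28  0.27 20.65] turn [-0.009  0.012 -0.008] q6 -27 F [-0.2 -0.3 -0.4] open 42.8
```

```bash
python3 -m pendant '[[[-0.1,0,1.5,-0.01,0.01,-0.01,20],[-0.1,0,3,0,0,0,20],[0,0,3,0,0,0,20],[0,0,3,0,0,0,20],[0,0,2.5,0,0,0,20]]]'
python3 -m pendant '[[[0,0,1.5,0,0,0,20],[0,0,0.5,0,0,0,20],[0,0,0,0,0,0,20]]]'
python3 -c "
from h import *
go(W((0,-.0685,.0365)))"
```

```text
time: 15.18
ee_pos: [0.5965, -0.0898, 0.1122]
tcp_rot: [-179.9, 0.5, -160.4]
wrist_force: [0.3, -0.2, -1.4]
opening: 0.0428
time: 15.43
ee_pos: [0.5903, -0.0931, 0.0829]
tcp_rot: [179.8, -0.2, -160.6]
wrist_force: [-0.4, -0.0, -0.7]
opening: 0.0429
t 15.43 case [-12.7 -75.   82.9] shift cm [-1.28  0.63  4.64] turn [ 0.003 -0.003 -0.003] q6 -28 F [-0.4 -0.  -0.7] open 42.9
```

```bash
python3 -m pendant '[[[-0.5,0.2,1.2,0,0,0,20],[-0.4,0.2,1.2,0,0,0,20],[0,0,0.9,0,0,0,20],[0,0,0.3,0,0,0,20]]]'
python3 -c "
from h import *
go(W((0,-.0685,.0365)))"
```

```text
time: 15.77
ee_pos: [0.5989, -0.0876, 0.0471]
tcp_rot: [179.9, 0.1, -160.7]
wrist_force: [-0.1, 0.2, -0.6]
opening: 0.0429
t 15.77 case [ -2.7 -72.7  47.1] shift cm [-0.27  0.42  1.06] turn [ 0.001  0.001 -0.005] q6 -28 F [-0.1  0.2 -0.6] open 42.9
```

```bash
python3 -m pendant '[[[0,0,0.35,0,0,0,20],[0,0,0.2,0,0,0,20],[0,0,0.1,0,0,0,20]]]'
python3 -m pendant '[[[0,0,0.15,0,0,0,20],[0,0,0.05,0,0,0,20]]]'
python3 -m pendant '[[[0,0,0.1,0,0,0,20],[0,0,0.05,0,0,0,20]]]'
```

```text
time: 16.02
ee_pos: [0.5992, -0.0873, 0.0398]
tcp_rot: [179.9, 0.1, -160.7]
wrist_force: [0.2, 0.8, -1.3]
opening: 0.0433
time: 16.18
ee_pos: [0.5995, -0.0872, 0.0381]
tcp_rot: [180.0, 0.1, -160.6]
wrist_force: [-0.0, -0.6, -1.3]
opening: 0.0428
time: 16.35
ee_pos: [0.5999, -0.0873, 0.0371]
tcp_rot: [180.0, 0.2, -160.6]
wrist_force: [-0.2, -0.8, -1.2]
opening: 0.0428
```

```bash
python3 -m pendant '[[[0,0,0.1,0,0,0,20],[0,0,0.05,0,0,0,20]]]'
python3 -m pendant '[[[0,0,0.1,0,0,0,20],[0,0,0.05,0,0,0,20]]]'
```

```text
time: 16.52
ee_pos: [0.6001, -0.0873, 0.0359]
tcp_rot: [-180.0, 0.2, -160.6]
wrist_force: [-0.5, -0.6, -1.8]
opening: 0.0428
time: 16.68
ee_pos: [0.6004, -0.0874, 0.0357]
tcp_rot: [-180.0, 0.3, -160.7]
wrist_force: [-1.6, 1.3, 1.3]
opening: 0.0433
```

```bash
python3 -m pendant '[[[0,0,0.05,0,0,0,20],[0,0,0,0,0,0,53],[0,0,0,0,0,0,58],[0,0,0,0,0,0,65],[0,0,-0.1,0,0,0,68]]]'
python3 -m pendant '[[[0,0,-1,0,0,0,70],[0,0,-2.5,0,0,0,70],[0,0,-3,0,0,0,70],[0,0,-3,0,0,0,70],[0,0,-3.5,0,0,0,70]]]'
python3 -m pendant '[[[0,0,-4,0,0,0,70],[0,0,-4,0,0,0,70],[0,0,-4,0,0,0,70],[0,0,-2,0,0,0,70]]]'
python3 - <<'E'
from h import *
im=bot.camera('scene');t=bot.camera('top');a=cv2.resize(im[130:230,150:260],(440,400));b=cv2.resize(t[120:220,230:330],(360,400))
cv2.imwrite('pics/c7.png',np.hstack([a,b])[:,:,::-1])
print([(m['uv'],m['confidence'],ray('top',m['uv'],.02)) for m in bot.mark_of('top','sensor')])
a=np.radians(12.53+95);g=W((.08-.1383*np.cos(a),.07,.095+.1383*np.sin(a)));print(g,proj('top',g));go(g+[0,0,-.01])
E
```

```text
time: 17.1
ee_pos: [0.6005, -0.0871, 0.0363]
tcp_rot: [-180.0, 0.3, -160.6]
wrist_force: [-0.5, 1.3, -0.3]
opening: 0.0583
time: 17.52
ee_pos: [0.5958, -0.0869, 0.1641]
tcp_rot: [179.7, -0.5, -160.6]
wrist_force: [0.7, 0.2, -0.3]
opening: 0.0597
time: 17.85
ee_pos: [0.5951, -0.0875, 0.3159]
tcp_rot: [179.9, -0.2, -160.7]
wrist_force: [0.5, 0.6, -0.1]
opening: 0.0598
[([378.6, 234.3], 0.64, array([ 0.33172376, -0.36357406,  0.02      ])), ([300.6, 160.5], 0.49, array([ 0.59520842, -0.08597672,  0.02      ]))]
[0.66828185 0.08850621 0.22687726] [252.1858856  128.59001884]
t 18.0 case [ -5.6 -71.6 312.9] shift cm [-12.71  14.19   9.59] turn [ 0.003 -0.004 -0.004] q6 -28 F [ 1.  -0.4 -0.5] open 60.3
```

View pics/c7.png

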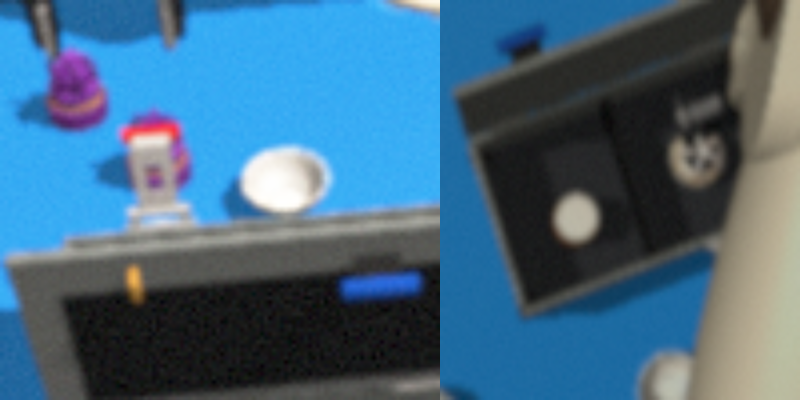

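The finished sensor stands upright in the right bay, at about world (0.595,-0.086), or px (300,160) in the top view. The jar is untouched in the left bay, and the blue lid grip is at px (252,130), as predicted. Next I'll re-grip the lid.

```bash
python3 -m pendant '[[[-1.5,1.7,0,0,0,0,80],[-2.6,2.9,-0.1,0,0,0,80],[-2.6,2.9,-0.1,0,0,0,80],[-2.6,2.9,0,0,0,0,80],[-1.8,2,0,0,0,0,80]]]'
python3 -m pendant '[[[-0.6,0.6,0.3,0,0,0,80],[0,0,0.2,0,0,0,80]]]'
python3 - <<'E'
from h import *
a=np.radians(12.53+95);g=W((.08-.1383*np.cos(a),.07,.095+.1383*np.sin(a)));go(g+[0,0,-.01])
E
```

```text
time: 18.42
ee_pos: [0.6597, 0.065, 0.3122]
tcp_rot: [179.9, -0.5, -161.2]
wrist_force: [1.5, -0.1, -0.1]
opening: 0.0681
time: 18.58
ee_pos: [0.6646, 0.0782, 0.3032]
tcp_rot: [179.8, -0.7, -160.9]
wrist_force: [0.4, -0.4, -0.6]
opening: 0.0683
t 18.58 case [114.7  61.5 303.2] shift cm [-0.8   0.83  8.62] turn [ 0.003 -0.013 -0.009] q6 -12 F [ 0.4 -0.4 -0.6] open 68.3
```

```bash
python3 -m pendant '[[[-0.4,0.4,2,0,-0.01,-0.01,80],[-0.3,0.3,2,0,0,0,80],[0,0,1,0,0,0,80],[0,0,0,0,0,0,80]]]' >/dev/null
python3 - <<'E'
from h import *
a=np.radians(12.53+95);g=W((.08-.1383*np.cos(a),.07,.095+.1383*np.sin(a)));go(g+[0,0,-.01])
E
```

```text
t 18.92 case [119.1  66.5 247.3] shift cm [-0.28  0.34  3.04] turn [ 0.003 -0.007  0.001] q6 -12 F [-0.3 -0.6  0.3] open 68.1
```

```bash
python3 -m pendant '[[[-0.2,0.2,1.4,0,0,0,75],[-0.1,0.15,1.2,0,0,0,70],[0,0,0.3,0,0,0,55],[0,0,-0.05,0,0,0,30],[0,0,-0.05,0,0,0,15]]]' 35
python3 -m pendant '[[[0,0,-0.06,0,0,0,10],[0,0,-0.06,0,0,0,10],[0,0,-0.06,0,0,0,10]]]'
python3 -c "
from h import *
lid()"
```

```text
time: 19.33
ee_pos: [0.6647, 0.0874, 0.2195]
tcp_rot: [179.3, -0.5, -160.5]
wrist_force: [0.7, -5.4, -10.5]
opening: 0.0426
time: 19.58
ee_pos: [0.6633, 0.0867, 0.22]
tcp_rot: [179.2, -0.8, -160.5]
wrist_force: [-1.8, 5.6, -9.6]
opening: 0.0426
r 139.8 th 92.5
t 19.58 case [116.3  70.  220. ] shift cm [0. 0. 0.] turn [ 0.014 -0.013 -0.001] q6 -12 F [-1.8  5.6 -9.6] open 42.6
```

```bash
python3 -m pendant '[[[1.0,0,-0.2,0,0,0,10],[1.4,0,-0.2,0,0,0,10],[1.9,0,-0.05,0,0,0,10],[1.9,0,0.2,0,0,0,10]]]' >/dev/null
python3 -c "
from h import *
lid()"
```

```text
r 141.0 th 68.3
t 19.92 case [ 57.6  69.8 224.2] shift cm [0. 0. 0.] turn [ 0.015 -0.005 -0.   ] q6 -14 F [ 3.5  4.6 -5.4] open 42.7
```

```bash
python3 -m pendant '[[[1.87,0,0.5,0,0,0,10],[1.75,0,0.75,0,0,0,10],[1.6,0,1.0,0,0,0,10],[1.5,0,1.25,0,0,0,10]]]' >/dev/null
python3 -c "
from h import *
lid()"
```

```text
r 143.4 th 39.0
t 20.25 case [ -9.1  69.5 197.3] shift cm [0. 0. 0.] turn [0.013 0.013 0.   ] q6 -15 F [-1.8  3.   7.4] open 42.6
```

```bash
python3 -m pendant '[[[1.25,0,1.5,0,0,0,10],[1.05,0,1.6,0,0,0,10],[0.85,0,1.7,0,0,0,10]]]' >/dev/null
python3 -c "
from h import *
lid()"
```

```text
r 142.3 th 18.0
t 20.5 case [-42.5  69.4 157.4] shift cm [0. 0. 0.] turn [ 0.011  0.024 -0.001] q6 -16 F [-7.9  1.4  8.5] open 42.6
```

```bash
python3 -m pendant '[[[0.5,0,1.6,0,0,0,10],[0.3,0,1.4,0,0,0,10],[0.1,0,0.5,0,0,0,10]]]' >/dev/null
python3 -c "
from h import *
lid()"
python3 -m pendant '[[[0,0,0.3,0,0,0,10],[0,0,0.2,0,0,0,10]]]'
```

```text
r 141.2 th 4.2
t 20.75 case [-55.2  69.3 125.6] shift cm [0. 0. 0.] turn [ 0.01   0.026 -0.003] q6 -17 F [0.  5.7 1.4] open 42.6
time: 20.92
ee_pos: [0.5011, 0.0284, 0.1228]
tcp_rot: [179.4, 1.6, -160.6]
wrist_force: [-5.7, 3.6, 4.5]
opening: 0.0426
```

```bash
python3 -m pendant '[[[0,0,0.4,0,0,0,10],[0,0,0.3,0,0,0,10]]]'
python3 -m pendant '[[[0,0,0.5,0,0,0,10],[0,0,0.5,0,0,0,10]]]'
python3 -m pendant '[[[0,0,0.5,0,0,0,10],[0,0,0.5,0,0,0,10]]]'
python3 -c "
from h import *
lid()"
```

```text
time: 21.08
ee_pos: [0.5002, 0.028, 0.1187]
tcp_rot: [179.4, 1.6, -160.7]
wrist_force: [-8.2, 1.7, 4.4]
opening: 0.043
time: 21.25
ee_pos: [0.4991, 0.0277, 0.1116]
tcp_rot: [179.4, 1.5, -160.7]
wrist_force: [-9.5, 2.2, 4.1]
opening: 0.0428
time: 21.42
ee_pos: [0.4996, 0.0278, 0.1103]
tcp_rot: [179.4, 1.9, -160.7]
wrist_force: [-25.0, 1.6, 41.2]
opening: 0.043
r 139.9 th -2.1
t 21.42 case [-57.6  69.3 110.3] shift cm [0. 0. 0.] turn [ 0.01   0.033 -0.005] q6 -17 F [-25.    1.6  41.2] open 43.0
```

```bash
python3 -m pendant '[[[-0.1,0,-0.2,0,0,0,10],[0,0,0,0,0,0,40],[0,0,0,0,0,0,60],[0,0,-0.1,0,0,0,75],[0,0,-1.5,0,0.02,0,80]]]'
python3 -m pendant '[[[0,0,-3,0,0.01,0,80],[0,0,-4,0,0,0,80],[0,0,-3,0,0,0,80]]]'
python3 - <<'E'
from h import *
im=bot.camera('scene');crop(im,(140,100,300,240),4,'pics/c8.png')
b,r=colour(im,(108,150,60),(128,255,255),(225,170,255,195)),colour(im,(0,140,90),(8,255,255),(175,150,205,195));print(b,r)
for d in(0,1,2,4):
    a=np.radians(12.53+d);print(d,proj('scene',W((.08-.1383*np.cos(a),.07,.098+.1383*np.sin(a)))).round(1))
a=np.radians(21.04+103);go(W((-.086+.0557*np.cos(a),-.07,.105+.0557*np.sin(a)-.01)))
E
```

```text
time: 21.83
ee_pos: [0.5009, 0.0265, 0.1342]
tcp_rot: [179.6, 1.1, -160.8]
wrist_force: [0.6, -0.4, -1.0]
opening: 0.0686
time: 22.08
ee_pos: [0.4989, 0.0239, 0.235]
tcp_rot: [179.7, 0.2, -160.9]
wrist_force: [0.7, -0.2, 0.3]
opening: 0.0684
(array([238.78431373, 179.80392157]), 51) (array([186.66666667, 163.        ]), 3)
0 [238.9 179.9]
1 [238.9 179.4]
2 [238.9 178.9]
4 [238.9 178.1]
t 22.13 case [-58.4  65.5 240.5] shift cm [  5.86 -13.63   9.83] turn [ 0.004  0.009 -0.008] q6 -17 F [-3.4 -0.6  3.3] open 68.4
```

View pics/c8.png

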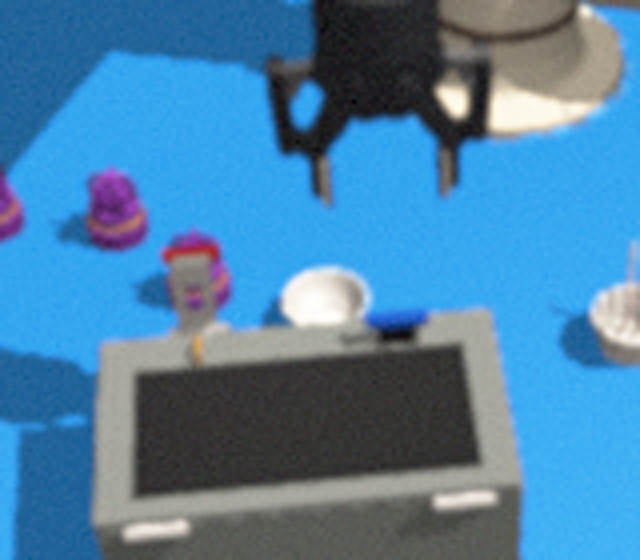

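The lid looks shut, with its grip at px (238.8,179.8). That is still about 1 px above the starting value, so I may have lifted it slightly on release. I'll press the lid's front down once with closed fingers.

```bash
python3 -m pendant '[[[0,-2,0.5,0,0,0,40],[0.2,-2.4,2,0,0,0,10],[0,-1,3,0,0,0,0],[0,0,3,0,0,0,0],[0,0,1.5,0,0,0,0]]]'
python3 -m pendant '[[[0,0,0.5,0,0,0,0],[0,0,0,0,0,0,0]]]'
python3 -c "
from h import *
go(W((-.062,.01,.103)))"
```

```text
time: 22.55
ee_pos: [0.5251, -0.0319, 0.1501]
tcp_rot: [-179.5, 1.7, -160.9]
wrist_force: [-0.9, -0.3, -0.4]
opening: 0.0073
time: 22.72
ee_pos: [0.5244, -0.0332, 0.1422]
tcp_rot: [-179.5, 1.5, -161.0]
wrist_force: [-0.7, 0.1, 0.4]
opening: -0.0002
t 22.72 case [-54.7   3.5 142.2] shift cm [0.85 0.67 3.9 ] turn [-0.009  0.027 -0.01 ] q6 -23 F [-0.7  0.1  0.4] open -0.2
```

```bash
python3 -m pendant '[[[0.3,0.2,1.5,0,0.02,-0.01,0],[0,0,1.2,0,0,0,0],[0,0,0.4,0,0,0,0]]]'
python3 -m pendant '[[[0,0,0.4,0,0,0,0],[0,0,0.4,0,0,0,0]]]'
```

```text
time: 22.97
ee_pos: [0.5231, -0.0326, 0.1125]
tcp_rot: [-179.3, 0.5, -160.4]
wrist_force: [-0.3, -0.3, -0.1]
opening: -0.0001
time: 23.13
ee_pos: [0.5234, -0.0324, 0.104]
tcp_rot: [-179.3, 0.5, -160.3]
wrist_force: [-0.5, -0.2, 0.5]
opening: -0.0
```

```bash
python3 -m pendant '[[[0,0,0.3,0,0,0,0],[0,0,0.3,0,0,0,0]]]'
python3 -m pendant '[[[0,0,0.3,0,0,0,0]]]'
```

```text
time: 23.3
ee_pos: [0.5236, -0.0324, 0.1027]
tcp_rot: [-179.2, 0.7, -160.3]
wrist_force: [-16.1, 0.5, 33.8]
opening: -0.0003
time: 23.38
ee_pos: [0.5235, -0.0324, 0.1028]
tcp_rot: [-179.2, 0.8, -160.3]
wrist_force: [-13.0, -0.1, 23.0]
opening: 0.0004
```

The fingertips met the lid at z = 0.1027 with 34 N, so it is fully seated. Now the hasp.

```bash
python3 -m pendant '[[[0,0,-1.5,0,0,0,0],[0,0,-3,0,0,0,30],[0.5,-0.5,-4,0,0,0,60],[1.3,-1.7,-2.5,0,0,0,75],[1.6,-2.2,0,0,0,0,80]]]'
python3 -m pendant '[[[1.5,-2,0,0,0,0,80],[0.6,-1,0,0,0,0,80],[0,0,0,0,0,0,80]]]'
python3 - <<'E'
from h import *
a=np.radians(21.04+103);go(W((-.086+.0557*np.cos(a),-.07,.105+.0557*np.sin(a)-.01)))
E
```

```text
time: 23.8
ee_pos: [0.5037, -0.0819, 0.2182]
tcp_rot: [-179.2, 0.9, -160.0]
wrist_force: [1.5, 0.4, 0.1]
opening: 0.048
time: 24.05
ee_pos: [0.4943, -0.1216, 0.2226]
tcp_rot: [-178.9, 1.2, -160.0]
wrist_force: [-0.5, 0.7, -0.0]
opening: 0.0684
t 24.05 case [-112.6  -69.7  222.6] shift cm [0.63 0.14 8.13] turn [-0.02   0.021  0.006] q6 -34 F [-0.5  0.7 -0. ] open 68.4
```

```bash
python3 -m pendant '[[[0.3,0,1.5,-0.02,0.02,0,80],[0.2,0,2.5,0,0,0,80],[0,0,1.5,0,0,0,75],[0,0,0,0,0,0,75]]]' >/dev/null
python3 - <<'E'
from h import *
a=np.radians(21.04+103);go(W((-.086+.0557*np.cos(a),-.07,.105+.0557*np.sin(a)-.01)))
E
```

```text
t 24.38 case [-116.5  -69.5  165. ] shift cm [ 0.08 -0.06  2.38] turn [0.002 0.001 0.005] q6 -34 F [-0.1  0.3 -1. ] open 63.8
```

```bash
python3 -m pendant '[[[0,-0.05,1.2,0,0,0,75],[0,0,0.9,0,0,0,70],[0,0,0.2,0,0,0,55],[0,0,-0.05,0,0,0,30],[0,0,-0.05,0,0,0,15]]]' 25
python3 -m pendant '[[[0,0,-0.05,0,0,0,10],[0,0,-0.05,0,0,0,10],[0,0,-0.05,0,0,0,10]]]'
cat >> h.py <<'E'
def hasp(off=10):
    p,r,o=state();c=tocase(p)*1000;dx,dz=c[0]+86,c[2]+off-105;print('r',np.hypot(dx,dz).round(1),'th',(np.degrees(np.arctan2(dz,dx))-21.04).round(1));go(p)
E
python3 -c "
from h import *
hasp()"
```

```text
time: 24.8
ee_pos: [0.4921, -0.1237, 0.1412]
tcp_rot: [-179.8, -0.1, -160.1]
wrist_force: [1.0, 3.5, -7.9]
opening: 0.0391
time: 25.05
ee_pos: [0.4926, -0.1234, 0.1416]
tcp_rot: [-179.9, -0.2, -160.0]
wrist_force: [4.6, -3.7, -11.6]
opening: 0.0392
r 54.8 th 100.7
t 25.05 case [-114.8  -70.8  141.6] shift cm [0. 0. 0.] turn [-0.002 -0.003  0.007] q6 -34 F [  4.6  -3.7 -11.6] open 39.2
```

```bash
python3 -m pendant '[[[-0.87,0,-0.43,0,0,0,10],[-0.93,0,-0.27,0,0,0,10],[-0.97,0,-0.1,0,0,0,10],[-0.97,0,0.07,0,0,0,10],[-0.94,0,0.24,0,0,0,10]]]' >/dev/null
python3 -c "
from h import *
hasp()"
```

```text
r 56.1 th 50.2
t 25.47 case [-68.  -70.8 148.1] shift cm [0. 0. 0.] turn [-0.004 -0.008  0.005] q6 -31 F [-3.1 -2.1 -0.5] open 39.2
```

```bash
python3 -m pendant '[[[-0.89,0,0.39,0,0,0,10],[-0.8,0,0.56,0,0,0,10],[-0.68,0,0.7,0,0,0,10],[-0.5,0,0.7,0,0,0,10]]]' >/dev/null
python3 -c "
from h import *
hasp()"
```

```text
r 60.6 th 8.5
t 25.8 case [-33.3 -70.7 124.9] shift cm [0. 0. 0.] turn [-0.005 -0.002  0.007] q6 -29 F [-1.1 -1.8  1.1] open 39.0
```

```bash
python3 -m pendant '[[[0,0,0.4,0,0,0,10],[0,0,0.3,0,0,0,10]]]'
python3 -m pendant '[[[0,0,0.4,0,0,0,10],[0,0,0.3,0,0,0,10]]]'
python3 -m pendant '[[[0,0,0.4,0,0,0,10],[0,0,0.3,0,0,0,10]]]'
```

```text
time: 25.97
ee_pos: [0.5732, -0.0946, 0.117]
tcp_rot: [-179.7, 0.2, -160.0]
wrist_force: [2.9, 0.1, 5.0]
opening: 0.0392
time: 26.13
ee_pos: [0.5759, -0.0937, 0.1099]
tcp_rot: [-179.6, 0.5, -159.9]
wrist_force: [2.7, -0.3, 4.0]
opening: 0.0394
time: 26.3
ee_pos: [0.5773, -0.0933, 0.1066]
tcp_rot: [-179.5, 0.8, -159.9]
wrist_force: [-12.2, 0.5, 33.3]
opening: 0.0392
```

```bash
python3 -c "
from h import *
hasp()"
```

```text
r 62.1 th -10.3
t 26.3 case [-25.  -70.8 106.6] shift cm [0. 0. 0.] turn [-0.008  0.014  0.01 ] q6 -29 F [-12.2   0.5  33.3] open 39.2
```

```bash
python3 -m pendant '[[[0,0,0,0,0,0,40],[0,0,0,0,0,0,60],[0,0,0,0,0,0,75],[0,0,-2,0,0,0,80],[0,0,-3,0,0,0,80]]]'
python3 -m pendant '[[[0,0,-3,0,0,0,60],[0.3,0,0,0,0,0,30],[0.3,0,0,0,0,0,0],[0,0,0,0,0,0,0],[0,0,0,0,0,0,0]]]'
python3 - <<'E'
from h import *
im=bot.camera('scene');print(colour(im,(0,140,90),(8,255,255),(178,170,202,196)))
for d in(0,4,8,15):
    a=np.radians(21.04+d);print(d,proj('scene',W((-.086+.0557*np.cos(a),-.07,.108+.0557*np.sin(a)))).round(1))
crop(im,(150,140,250,215),7,'pics/c9.png')
go(W((-.034,-.07,.131)))
E
```

```text
time: 26.72
ee_pos: [0.5725, -0.0922, 0.1504]
tcp_rot: [-179.9, 0.2, -159.9]
wrist_force: [0.6, 0.1, -0.1]
opening: 0.0685
time: 27.13
ee_pos: [0.5673, -0.094, 0.1827]
tcp_rot: [-179.9, 0.3, -159.9]
wrist_force: [0.2, -0.4, -0.2]
opening: 0.0075
(array([188.34693878, 190.63265306]), 49)
0 [188.5 189.6]
4 [188.3 188.3]
8 [188.2 187. ]
15 [187.9 184.5]
t 27.18 case [-34.8 -68.  182.5] shift cm [-0.05 -0.19  5.15] turn [-0.001  0.005  0.01 ] q6 -30 F [-0.2  0.3 -1.1] open 0.9
```

View pics/c9.png

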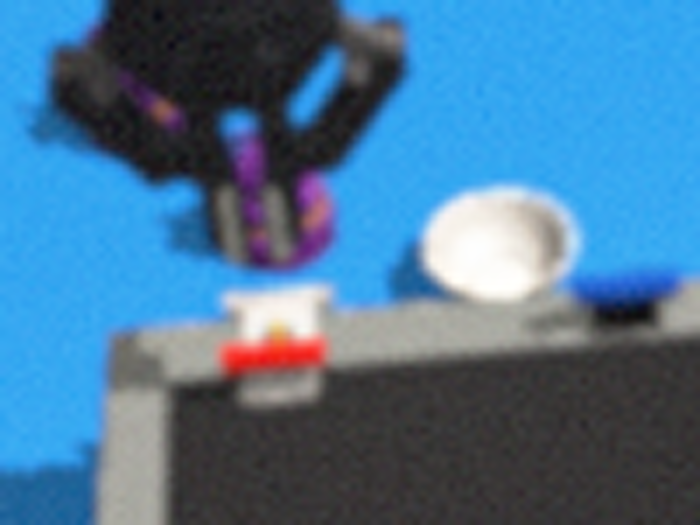

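The hasp lies flat over the catch, with its red grip at crop (274,355), px (188.3,190.6). I'll confirm with a light press on the barrel, whose top should be at z = 0.131.

```bash
python3 -m pendant '[[[0,-0.1,1.5,0,0,0,0],[0,-0.1,2,0,0,0,0],[0,0,0.8,0,0,0,0],[0,0,0.2,0,0,0,0]]]'
python3 -m pendant '[[[0,0,0.3,0,0,0,0],[0,0,0.2,0,0,0,0]]]'
python3 -m pendant '[[[0,0,0.3,0,0,0,0],[0,0,0.2,0,0,0,0]]]'
```

```text
time: 27.52
ee_pos: [0.5675, -0.0956, 0.1335]
tcp_rot: [180.0, 0.2, -159.9]
wrist_force: [0.3, -1.1, -0.0]
opening: 0.0002
time: 27.68
ee_pos: [0.5677, -0.0955, 0.1301]
tcp_rot: [-180.0, 0.3, -159.9]
wrist_force: [-7.7, 0.6, 23.7]
opening: -0.0002
time: 27.85
ee_pos: [0.5677, -0.0956, 0.1307]
tcp_rot: [-179.8, 0.5, -159.9]
wrist_force: [-5.2, 0.9, 7.7]
opening: 0.0001
```

```bash
python3 -m pendant '[[[0,0,-2,0,0,0,0],[0,0,-4,0,0,0,0],[1,0,-4,0,0,0,0],[3,0,-3,0,0,0,0],[3,0,0,0,0,0,0]]]' >/dev/null
python3 -m pendant '[[[3,0,0,0,0,0,0],[2,0,0,0,0,0,0],[0,0,0,0,0,0,0],[0,0,0,0,0,0,0]]]'
python3 - <<'E'
from h import *
im=bot.camera('scene');print(colour(im,(0,140,90),(8,255,255),(178,170,202,196)),colour(im,(108,150,60),(128,255,255),(225,170,255,195)))
cv2.imwrite('pics/f.png',cv2.resize(im[90:290,60:420],(720,400))[:,:,::-1])
E
```

```text
time: 28.6
ee_pos: [0.4502, -0.1372, 0.2709]
tcp_rot: [-179.6, 0.7, -159.7]
wrist_force: [-0.2, 0.1, 0.0]
opening: 0.0002
(array([188.42, 190.66]), 50) (array([239.04166667, 181.0625    ]), 48)
```

View pics/f.png

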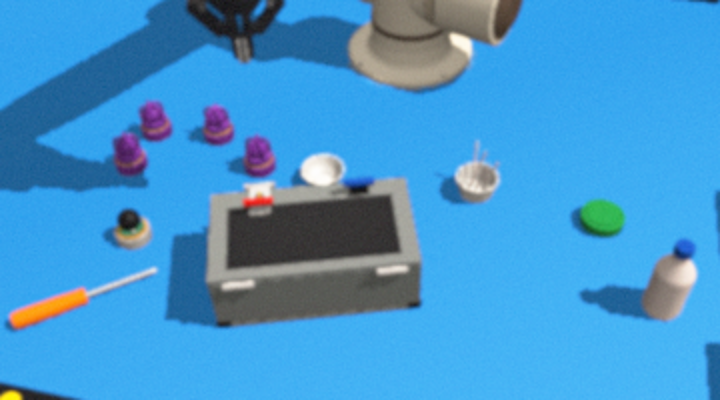

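The final view shows the lid shut with its grip at row 181.06, matching the 181.02 at the start. The hasp is flat, the bystanders look undisturbed and the robot is clear.

```bash
python3 -c "
from workcell import bot
print(bot.job_done())"
```

```text
the job is handed in; nothing more can be done
None
```

The finished sensor is packed in the right bay with the lid shut and the hasp back over the catch. I handed the job in at about 28.7 s of the 72 s allowed; no verdict was reported.

**What I did:**
- **Hasp off:** I swung it back to about 100°.
- **Lid open:** I left it standing at about 95° and let go.
- **Sensor placed:** I set the white-caged sensor down in the right bay, stopping at first contact with the foam, then released it.
- **Lid shut:** I closed it and pressed its front edge down.
- **Hasp back:** I swung it over the catch and pressed it flat.

**Last checks:**
- **Lid:** the fingertips met it at z = 0.1027 m, against 0.103 m when shut. The final picture shows its grip back at the starting pixel row (181.06 now, 181.02 at the start).
- **Hasp:** the top of its barrel was met at about 0.1305 m, against 0.131 m when flat.
- **Sensor:** it was seen upright in the bay, about 5 mm from the centre, before the lid was closed. It could not be seen after that.
- **Jar and bystanders:** the jar was in its bay before the lid was closed. The bystanders showed no visible shift in the final picture; I judged that by eye and did not measure it.

**What disagreed:**
- **Lid after release:** its grip first sat about 1 px high, so I pressed it again, which fixed it.
- **Hasp grip:** it now sits about 2 px lower in the picture than at the start. I take this to mean it was not quite flat to begin with.

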